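# Put the clipper battery on charge

### The job

The fur clipper's battery pack is clipped into its open metal transport cradle: squeeze the release button on its front and keep it squeezed while you pull the pack straight up and out, never tearing at the clip. Then stand it in the white charger's well, the same way round as the charger, and press it gently down until its clip snaps out and it stays down by itself. Use little force on cradle and charger, and leave the other things on the desk where they are.

Things in the scene. Friction and masses are not known exactly. Their poses are not given: they have to be found in the camera images.
- pack: Battery pack, upright plain block 30 (x) x 44 (y) x 100 mm (z), about 0.2 kg; origin at the centre of its underside, z up its length; the bottom 5 mm are stepped in by 2 mm. Its front (-x) carries a black spring clip: grooved release button above, hook below, moving in together. From button to back face it measures 35.5 mm, 30.5 mm with the button fully in.
- pack_button (a point): Centre of the outer face of the release button when out: 20.5 mm in front (-x) of the pack's mid-plane, 74 mm above its underside (fixed to the pack, does not move with the clip). The button is 20 mm wide, spans heights 66 to 82 mm and stands out 5.5 mm from the front face.
- pack_hook (a point): Upper edge of the clip's hook when out: 24 mm above the pack's underside, 19 mm in front (-x) of its mid-plane. The hook is 14 mm wide, stands out 4 mm, is flat on top and sloped below.
- pack_top (a point): Centre of the pack's flat top, 100 mm above its underside.
- pack_clip (a joint): How far the release button and hook are pressed into the pack, m: 0 = out (at rest), 0.005 = fully in. A spring pushes it out with about 2 N at rest, 6 N fully in. More than 0.004 frees the hook from the cradle.
- cradle: Transport cradle, open aluminium bracket fixed to the desk by two screw ears (100 mm over them, along y), 48 x 62 mm, 52 mm high; origin at the centre of its underside, z up, front -x with a small window. Upright well 32.4 x 46.4 mm (1.2 mm to spare on each side), floor 8 mm above the desk. The pack starts standing in it, front to front, its hook 1 mm below the window's upper edge.
- cradle_mouth (a point): Centre of the cradle's mouth, 52 mm above the desk.
- charger: Charger, white skirted housing fixed to the desk, about 84 mm square at the foot, tower 70 mm high; origin on the desk below the centre of its well, z up, front -x (sloped panel with a small dark lamp lens). Upright well 32.4 x 46.4 mm (1.2 mm to spare on each side of the pack), 4 mm sloped lead-in. The pack goes in with its button to the charger's front.
- charger_mouth (a point): Centre of the mouth of the charger's well, 70 mm above the desk. Inside is an insert, set up to 8 mm higher or lower from charger to charger, which cannot be measured from outside; it carries a spring contact plate and the catch for the hook.
- charger_catch (a point): Nominal lower edge of the catch, 42 mm above the desk (really 34 to 50). The plate meets the pack's underside at 31 (+-8) mm and pushes back 3 N plus 0.35 N/mm; the hook snaps out with it at 18 (+-8) mm, under 6 to 15 N on the top; 1.5 mm deeper is a rubber stop (12 N/mm). Not caught, the pack stays or rises and comes out freely; with the button squeezed nothing catches.
- clipper: Bystander: the yellow and black fur clipper lying on the desk behind, 58 x 191 x 50 mm, origin at the centre of its underside.
- brown_bottle: Bystander: brown medicine bottle with a white cap, 52 mm wide, 98 mm high, origin at the centre of its underside.
- carton: Bystander: small medicine carton, 40 x 68 x 74 mm, origin at the centre of its underside.
- marker: Bystander: marker pen lying on the desk between cradle and charger, 17 x 135 x 16 mm, origin at the centre of its underside.
There are look-alikes about, which are no part of the job. Leave any purple or yellow look-alike of the pack alone.

How it is judged:
By the outcome, as a careful person would: the job done as asked, in the order asked, and still so for the second after the job is handed in, with the robot touching nothing.
It also fails if it takes over 72 s, if anything falls off the work surface, if the arm or the gripper's body presses on something with over 40 N, if the wrist force passes 120 N, or if a joint passes its speed limit or range.

### The arm

A 6-joint arm with a two-finger parallel gripper is mounted at the origin on a cart in front of the work surface, level with it; the furniture and walls round the work are solid. World frame = base frame: x ahead of the robot, y to its left, z up, the work surface at z = 0. Lengths are in m, angles in rad, forces in N, time in s.
With the tool pointing down it reaches from about 0.4 to 0.825 m from the base axis. Payload 7 kg.
Tool frame: the origin (TCP) lies at the centre of the arm's flange, where the gripper is bolted on; the fingertips stand 178 mm ahead of it and the grasp point (between the pads) lies 159 mm ahead of it; z points along the fingers, y is the direction in which the jaws open and shut (so a half turn about z gives the same grasp; the last joint's range is limited). The gripper opens to 88 mm and grips with 3 to 60 N. Pads are 19 mm wide; open, the fingers measure 130 mm over their backs; the gripper's body (78 mm by 193 mm) begins 47 mm behind the grasp point.
Start: joints at [1.419, 0.359, 0.012, 0, -1.224, -0.288], TCP at [0.287, 0.611, 0.405] pointing down, gripper open.
Joint ranges: [-3.07, 3.07], [-1.43, 2.12], [-1.02, 1.25], [-3.03, 1.67], [-3.05, -0], [-3.03, 3.03]. Speed limits (rad/s): [2.39, 2.39, 3.01, 3.14, 3.14, 3.14].

### API

Orientations are given as [roll, pitch, yaw] about the fixed x, y, z axes, in that order (R = Rz(yaw) Ry(pitch) Rx(roll)).
In Python, from station import arm gives the robot as it stands.
- The arm moves only by the shell command python3 -m handwheel 'ROWS' [OPENING] [FORCE]. ROWS is JSON, a list of rows, each a list of 4 numbers: the shift along the world's x, y, z in cm, then the turn about the world's z in rad. In form: [[dx, dy, dz, yaw], ...]. A call has 1 to 20 rows; each row shifts and turns the commanded pose from where the row before left it; what a row does not reach is not made up. A row lasts 1/10 s, in which the tool goes at most 50 mm and 8.59 degrees, less where a joint would pass 70% of its speed; a pose out of reach is approached as far as the arm can. A call is refused whole if a number of a shift passes 5 or a number of a turn 0.15, either way. A call with a gripper value outside its range is refused whole. OPENING is the closure, from 0 (fully open) to 1 (shut), set as the call begins (- or left out, the last holds). The fingers move at their own pace and stop on an object; FORCE is the grip in N (left out, the last holds). Time passes only in rows, so rows that do not move let the fingers close. It gives the time, the measured TCP pose, the force and the opening at its end, in the units of the state.
- arm.get_state(): the state, without advancing time (a new reading comes with each control period).
- arm.grab_frame(name): name is "scene" or "side" or "wrist"; returns a dict with "image" (420x560x3 uint8, red, green, blue), "depth" (420x560 float32, m along the optical axis (not along the pixel's ray), 0 where there is no reading), "vfov" (degrees; the focal length in pixels is half the picture's height over the tangent of half this angle, whatever the lens; pixels are square), "cx", "cy" (the principal point, pixels), "rvec" (rotation vector, rad) and "tvec" (3), from world to camera coordinates, as OpenCV has them. Camera axes: x right, y down, z forward; pixel columns grow to the right and rows downward; lengths in m; the calibration is good to about 2 mm. A picture is of the moment at which its call begins.
- arm.job_done(): hands the job in, once; it reports no verdict.
The state is a dict: "t": time; "q": joint angles; "qd": joint speeds; "joint_efforts": joint torques, N m; "eef_pos": TCP position; "ee_rot": TCP orientation; "force": force on the tool from outside, world axes, zero at the start; "moment": the same for the moment, N m; "width": finger opening in m.
Only numpy, scipy, OpenCV 4.12 (cv2) and the standard library are available. Lean on these libraries where they do the work, as an engineer would, in place of code of your own. Each camera call takes 0.05 s, during which the arm holds its last target.

## Working session

There is one attempt and no reset: what is moved stays moved. The work goes in short steps, Python scripts to look and compute and a shell command to move; the robot and the scene stay as the last step left them, time stands still between calls to the robot, and variables do not carry over. Pictures are saved under pics/ and viewed, and the job is handed in when it is done.

```bash
mkdir -p pics; ls
cat > h.py <<'E'
import numpy as np, cv2
from station import arm
def grab(n):
    f=arm.grab_frame(n); return f
def K(f):
    h=f["image"].shape[0]; fl=h/2/np.tan(np.radians(f["vfov"])/2); return fl
def pts(f):
    d=f["depth"]; fl=K(f); v,u=np.mgrid[:d.shape[0],:d.shape[1]]
    c=np.stack([(u-f["cx"])/fl*d,(v-f["cy"])/fl*d,d],-1)
    R=cv2.Rodrigues(np.array(f["rvec"],float))[0]
    return (c-np.array(f["tvec"]).ravel())@R
def ray(f,u,v,z):
    R=cv2.Rodrigues(np.array(f["rvec"],float))[0];t=np.array(f["tvec"]).ravel()
    o=-R.T@t; d=R.T@np.array([(u-f["cx"])/K(f),(v-f["cy"])/K(f),1]); return o+d*(z-o[2])/d[2]
def proj(f,p):
    R=cv2.Rodrigues(np.array(f["rvec"],float))[0];t=np.array(f["tvec"]).ravel()
    c=R@np.array(p)+t; return c[:2]/c[2]*K(f)+[f["cx"],f["cy"]]
def save(f,n,crop=None,s=1):
    im=f["image"][:,:,::-1]
    if crop: a,b,c,d=crop; im=im[b:d,a:c]
    cv2.imwrite("pics/"+n+".png",cv2.resize(im,None,fx=s,fy=s,interpolation=cv2.INTER_CUBIC))
E
python3 - <<'E'
from h import *
import pickle
F={}
for n in ("scene","side","wrist"):
    F[n]=f=grab(n); save(f,n+"0"); print(n,f["vfov"],f["cx"],f["cy"],f["rvec"],f["tvec"])
    R=cv2.Rodrigues(np.array(f["rvec"],float))[0]; print(-R.T@np.array(f["tvec"]).ravel())
pickle.dump(F,open("F0.pkl","wb"))
s=arm.get_state();print(s)
E
```

```text
pics
scene 42.32797562399147 274.1722308934906 209.522277467198 [ 1.92578583 -0.92496623  0.57320769] [-0.28998957  0.32682466  0.8157502 ]
[-0.26738766 -0.55268523  0.69238687]
side 50.428710940296924 273.90903256609 215.12328926088693 [ 1.90083709 -0.56595704  0.3604155 ] [-0.44706414  0.23533138  0.6382257 ]
[ 0.11169093 -0.66409003  0.4572623 ]
wrist 60.29936221668396 277.6606818062059 209.69284835887328 [-1.57884922  2.49127976  0.38644956] [ 0.67336943 -0.03878518  0.39170913]
[0.36200157 0.57470901 0.3834464 ]
{'t': 0.15, 'q': array([ 1.41911664e+00,  3.59231053e-01,  1.12714798e-02, -2.64820940e-04,
       -1.22408104e+00, -2.88100242e-01]), 'qd': array([-6.52435583e-05, -2.31514175e-03,  1.35064849e-03,  8.94277131e-04,
       -2.02409420e-04,  1.03130626e-03]), 'joint_efforts': array([-1.35373586e-03, -5.83278751e+01,  2.93290490e+01,  7.00138718e+00,
        8.74379883e-03, -9.31975956e-05]), 'eef_pos': array([0.28731644, 0.61064356, 0.40393124]), 'ee_rot': array([ 3.14032891e+00, -1.14853240e-04, -4.39869995e-01]), 'force': array([ 0.31759291, -0.25881409,  0.80054099]), 'moment': array([ 0.03040231,  0.02605165, -0.04642679]), 'width': 0.08799008228824132}
```

View pics/scene0.png

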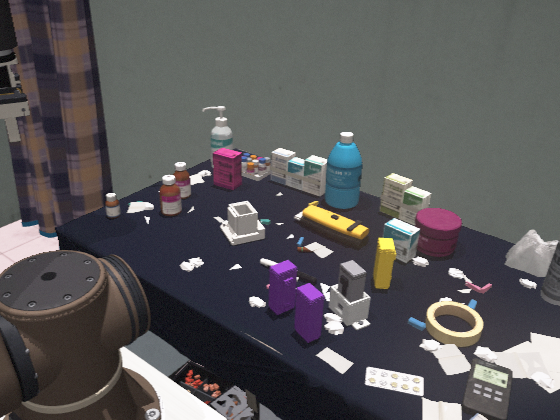

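View pics/side0.png

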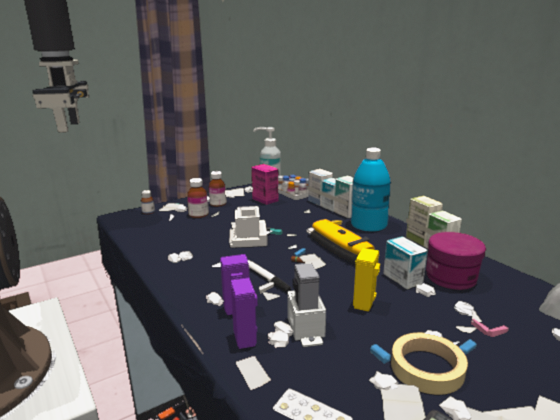

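View pics/wrist0.png

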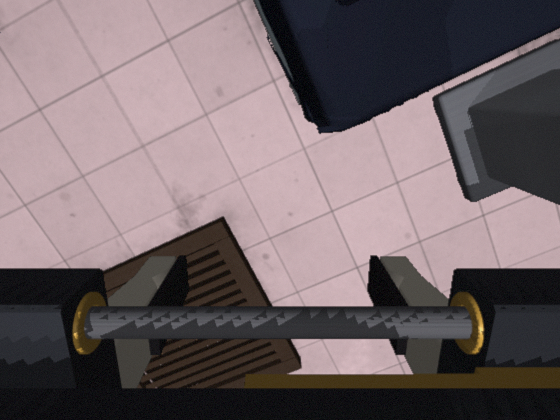

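Run:
```python
from h import *
import pickle
F=pickle.load(open("F0.pkl","rb"))
save(F["scene"],"sc_pack",(255,235,405,345),5)
save(F["side"],"si_pack",(210,235,390,355),4)
save(F["scene"],"sc_ch",(210,190,290,250),7)
save(F["side"],"si_ch",(215,195,295,255),7)
```

```text
(no output)
```

View pics/sc_pack.png

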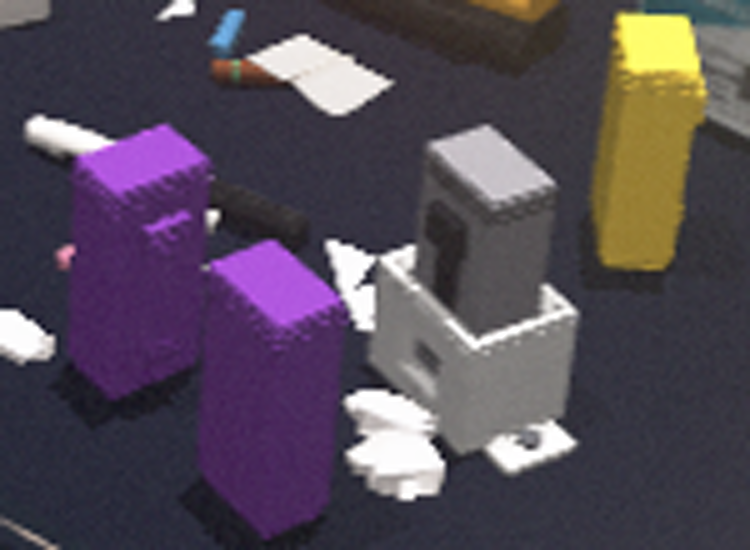

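View pics/si_pack.png

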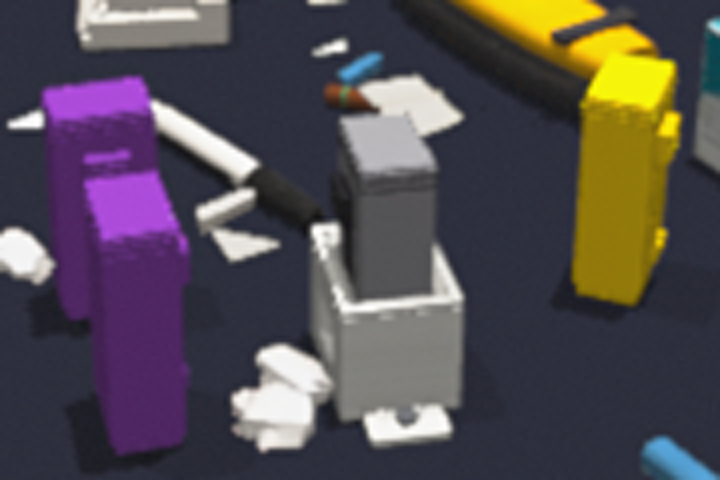

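View pics/sc_ch.png

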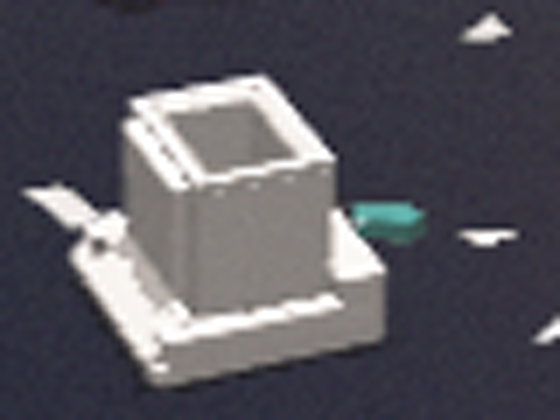

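View pics/si_ch.png

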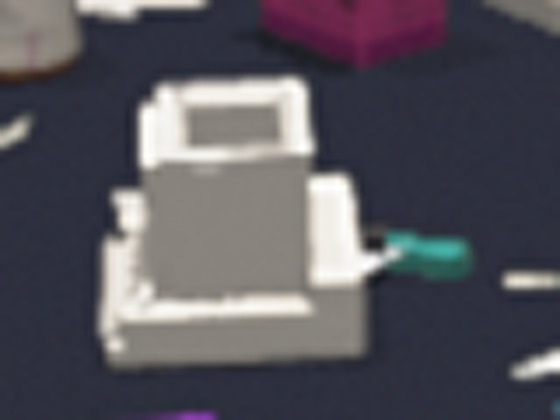

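Candidates for the pack are the grey block in the metal cradle at scene (351,280), purple blocks at (283,287) and (309,312), and a yellow one at (385,263). I choose the grey one: the crop shows the black clip and the cradle window on its front, facing -x. The charger is at (243,222).

Run:
```python
from h import *
import pickle
F=pickle.load(open("F0.pkl","rb"))
for n in("scene","side"):
    f=F[n];P=pts(f)
    hsv=cv2.cvtColor(f["image"],cv2.COLOR_RGB2HSV); ok=f["depth"]>0
    b={"scene":{"pk":(335,255,372,305),"cr":(325,280,375,325),"ch":(220,195,270,245)},"side":{"pk":(285,255,325,315),"cr":(285,280,330,335),"ch":(225,200,272,248)}}[n]
    for k,zr in (("pk",(.1,.115)),("cr",(.045,.06)),("ch",(.06,.08))):
        x0,y0,x1,y1=b[k]; p=P[y0:y1,x0:x1][ok[y0:y1,x0:x1]]
        m=(p[:,2]>zr[0])&(p[:,2]<zr[1]); q=p[m]
        z=np.median(q[:,2])
        r=cv2.minAreaRect((q[:,:2]*1000).astype(np.float32))
        print(n,k,len(q),round(z,4),r, q[:,:2].min(0),q[:,:2].max(0))
    for c,lo,hi in(("pur",(130,80,40),(155,255,255)),("yel",(22,120,80),(34,255,255))):
        m=cv2.inRange(hsv,lo,hi); nn,l,st,ce=cv2.connectedComponentsWithStats(m)
        for i in range(1,nn):
            if st[i,4]>150:
                q=P[(l==i)&ok]; t=q[q[:,2]>.09]; print(n,c,ce[i].round(),q[:,2].max().round(3),t[:,:2].min(0).round(3) if len(t) else 0,t[:,:2].max(0).round(3) if len(t) else 0)
```

```text
scene pk 324 0.1089 ((480.4554138183594, -175.8041229248047), (45.73982620239258, 32.848934173583984), 67.25209045410156) [ 0.45764083 -0.20111035] [ 0.5020377  -0.14891494]
scene cr 392 0.0523 ((480.94195556640625, -175.51226806640625), (63.61601257324219, 51.208152770996094), 66.80244445800781) [ 0.4460576  -0.21261298] [ 0.49776381 -0.13765724]
scene ch 347 0.0683 ((566.8729248046875, 170.77593994140625), (65.83580780029297, 56.53514099121094), 64.6304702758789) [0.53287971 0.13093257] [0.60410581 0.2080624 ]
scene pur [296. 300.] 0.105 [ 0.359 -0.174] [ 0.433 -0.046]
scene yel [328. 216.] 0.049 0 0
scene yel [384. 263.] 0.105 [ 0.582 -0.204] [ 0.63  -0.155]
side pk 352 0.1074 ((480.2758483886719, -173.46119689941406), (44.70170593261719, 29.56319808959961), 67.71183013916016) [ 0.45970852 -0.19875365] [ 0.50231356 -0.14872578]
side cr 475 0.051 ((481.3424987792969, -172.8914031982422), (67.06523132324219, 48.706085205078125), 65.95744323730469) [ 0.44735046 -0.21202493] [ 0.50661541 -0.13249527]
side ch 247 0.0668 ((568.2371215820312, 173.70379638671875), (66.1413345336914, 52.944644927978516), 61.92951202392578) [0.53374792 0.13422874] [0.6047162  0.20776564]
side pur [239. 298.] 0.102 [ 0.36  -0.173] [ 0.433 -0.047]
side yel [336. 231.] 0.049 0 0
side yel [365. 276.] 0.101 [ 0.58  -0.201] [ 0.635 -0.157]
```

Run:
```python
from h import *
import pickle
F=pickle.load(open("F0.pkl","rb"))
f=F["wrist"];R=cv2.Rodrigues(np.array(f["rvec"],float))[0];print(R.round(3))
for n in("scene","side"):
    f=F[n];P=pts(f);ok=f["depth"]>0
    hsv=cv2.cvtColor(f["image"],cv2.COLOR_RGB2HSV);m=(cv2.inRange(hsv,(130,80,40),(155,255,255))>0)&ok
    q=P[m];q=q[q[:,2]>.09]
    for a,s in(("A",q[:,1]>-.105),("B",q[:,1]<-.115)): print(n,a,cv2.minAreaRect((q[s,:2]*1000).astype(np.float32)))
    # charger skirt / low stuff
    b={"scene":(205,190,290,250),"side":(215,190,295,255)}[n];x0,y0,x1,y1=b
    p=P[y0:y1,x0:x1];hm=hsv[y0:y1,x0:x1]
    s=(hm[...,1]<60)&(hm[...,2]>110)&(p[...,2]>.012)&(p[...,2]<.04)&(np.hypot(p[...,0]-.567,p[...,1]-.172)<.075)
    print(n,"skirt",cv2.minAreaRect((p[s][:,:2]*1000).astype(np.float32)))
```

```text
[[-0.427 -0.904  0.002]
 [-0.861  0.407  0.304]
 [-0.276  0.128 -0.953]]
scene A ((650.442138671875, 730.3058471679688), (1699.703857421875, 74.3681640625), 74.08165740966797)
scene B ((379.37738037109375, -147.83572387695312), (48.884151458740234, 31.082223892211914), 73.26831817626953)
scene skirt ((563.6564331054688, 165.43048095703125), (86.08597564697266, 99.35285186767578), 46.90866470336914)
side A ((409.4669494628906, -65.88290405273438), (32.66322708129883, 43.90035629272461), 70.88204956054688)
side B ((380.8120422363281, -146.2328338623047), (47.40571975708008, 30.439071655273438), 70.8727798461914)
side skirt ((570.7947998046875, 168.04083251953125), (81.96166229248047, 90.59247589111328), 62.61873245239258)
```

```bash
python3 -m handwheel '[[2,-4,0,-0.14],[2,-4,0,-0.14],[2,-4,0,-0.14],[2,-4,0,-0.14],[2,-4,0,-0.14],[2,-4,0,-0.14],[2,-4,0,-0.14],[2,-4,0,-0.14],[2,-4,0,-0.14],[2,-4,0,-0.14],[2,-2,0,-0.13],[1,0,0,0],[0,0,0,0],[0,0,0,0]]' 0.2 10
python3 - <<'E'
from h import *
import pickle
f=grab("wrist");pickle.dump(f,open("w1.pkl","wb"));save(f,"w1")
E
```

```text
t: 1.55
eef_pos: [0.5172, 0.1911, 0.4043]
ee_rot: [3.141, -0.001, -1.969]
force: [0.2, 0.1, -0.2]
width: 0.0702
```

View pics/w1.png

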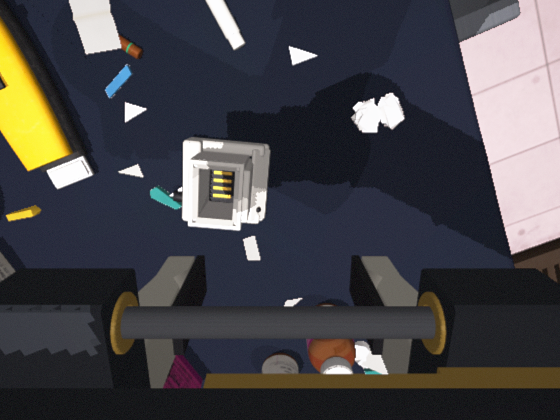

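The wrist view shows the charger at (226,184), the gold contact plate in its well and the lamp lens at (258,209). Its front faces image right, which is -x.

Run:
```python
from h import *
import pickle
f=pickle.load(open("w1.pkl","rb"));P=pts(f)
save(f,"w1c",(170,125,285,240),6)
x0,y0,x1,y1=170,125,285,240
p=P[y0:y1,x0:x1]; m=(p[...,2]>.062)&(p[...,2]<.08); q=p[m]
print(np.percentile(q[:,2],[5,50,95]),cv2.minAreaRect((q[:,:2]*1000).astype(np.float32)))
mm=m.astype(np.uint8)*255
cs,hi=cv2.findContours(mm,cv2.RETR_CCOMP,cv2.CHAIN_APPROX_NONE)
for c,h in zip(cs,hi[0]):
    a=cv2.contourArea(c)
    if a>100:
        w=np.array([ray(f,u+x0,v+y0,.070)[:2] for u,v in c[:,0]])*1000
        print(a,h[3],cv2.minAreaRect(w.astype(np.float32)))
s=(p[...,2]>.004)&(p[...,2]<.03); q=p[s]; print("skirt",cv2.minAreaRect((q[:,:2]*1000).astype(np.float32)),np.percentile(q[:,2],[5,50,95]))
g=(p[...,2]<.06); 
hsv=cv2.cvtColor(f["image"],cv2.COLOR_RGB2HSV)[y0:y1,x0:x1]
gm=cv2.inRange(hsv,(18,120,90),(32,255,255))>0; print("gold",gm.sum(),np.median(p[gm],axis=0))
```

```text
[0.06411267 0.06822095 0.07021243] ((568.0715942382812, 173.09657287597656), (62.604393005371094, 54.41594314575195), 61.94540786743164)
3887.0 -1 ((567.2105102539062, 172.50253295898438), (63.370872497558594, 54.28086471557617), 61.89663314819336)
1754.5 0 ((569.0571899414062, 170.81552124023438), (46.611995697021484, 33.27360534667969), 62.0045051574707)
skirt ((571.4729614257812, 175.6344757080078), (109.35575866699219, 102.09420013427734), 46.16642379760742) [0.00892165 0.0205965  0.02932348]
gold 246 [0.57045228 0.17233974 0.0253559 ]
```

View pics/w1c.png

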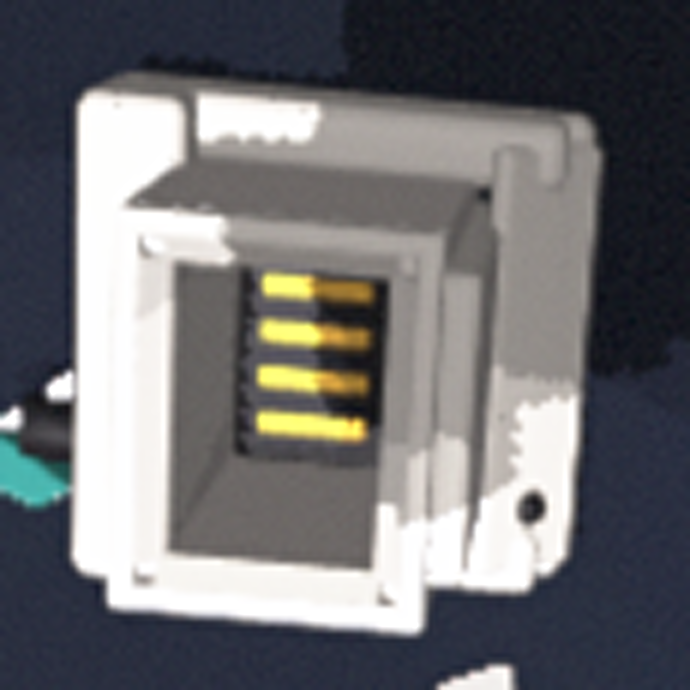

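```bash
cat >> h.py <<'E'
def quad(f,cr,s,c,z):
    w=np.array([ray(f,(u+.5)/s-.5+cr[0],(v+.5)/s-.5+cr[1],z)[:2] for u,v in c])*1000
    e=np.linalg.norm(np.roll(w,-1,0)-w,axis=1); cen=w.mean(0)
    dx=(w[1]+w[2]-w[0]-w[3]); dy=(w[3]+w[2]-w[0]-w[1])
    print(z,cen.round(1),"sides",e.round(1),"ang",np.degrees(np.arctan2(dx[1],dx[0])).round(1),np.degrees(np.arctan2(dy[1],dy[0])).round(1)); return cen
E
python3 - <<'E'
from h import *
import pickle
f=pickle.load(open("w1.pkl","rb"))
quad(f,(170,125),6,[(172,262),(390,272),(375,570),(168,552)],.066)
quad(f,(170,125),6,[(132,208),(447,236),(424,634),(107,606)],.070)
quad(f,(170,125),6,[(140,232),(418,256),(398,602),(135,582)],.070)
E
```

```text
0.066 [570.1 171.8] sides [32.3 47.  32.  45.6] ang 153.2 62.4
0.07 [569.5 172.5] sides [45.9 62.3 48.9 62.1] ang 151.9 60.9
0.07 [569.9 171.6] sides [40.6 54.1 40.4 54.3] ang 152.3 62.2
```

```bash
python3 -m handwheel '[[0,-4,0,0],[0,-4,0,0],[0,-4,0,0],[0,-4,0,0],[0,-4,-1,0],[0,-4,-1,0],[0,-3,-1,0],[0,-2,-1,0],[0,0,0,0],[0,0,0,0]]'
python3 - <<'E'
from h import *
import pickle
f=grab("wrist");pickle.dump(f,open("w2.pkl","wb"));save(f,"w2")
E
```

```text
t: 2.6
eef_pos: [0.5173, -0.0987, 0.3646]
ee_rot: [3.141, -0.0, -1.969]
force: [-0.5, 0.3, 0.2]
width: 0.0703
```

View pics/w2.png

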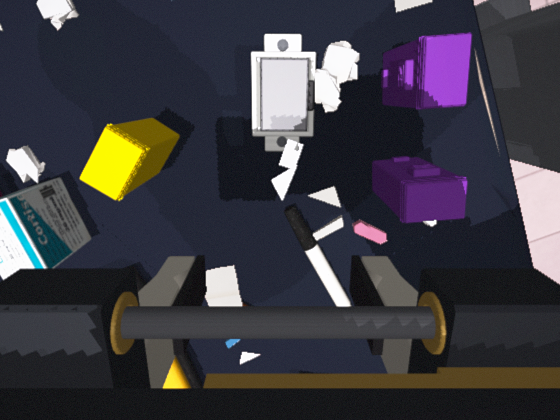

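Run:
```python
from h import *
import pickle
f=pickle.load(open("w2.pkl","rb"));P=pts(f)
save(f,"w2c",(240,25,340,160),6)
x0,y0,x1,y1=235,30,330,160
p=P[y0:y1,x0:x1]
for zr in((.1,.12),(.045,.06)):
    m=(p[...,2]>zr[0])&(p[...,2]<zr[1]); q=p[m]
    print(np.median(q[:,2]),cv2.minAreaRect((q[:,:2]*1000).astype(np.float32)))
    cs,_=cv2.findContours(m.astype(np.uint8)*255,cv2.RETR_EXTERNAL,cv2.CHAIN_APPROX_NONE)
    c=max(cs,key=cv2.contourArea); w=np.array([ray(f,u+x0,v+y0,.108 if zr[0]>.09 else .052)[:2] for u,v in c[:,0]])*1000
    print(cv2.minAreaRect(w.astype(np.float32)))
```

```text
0.10742089470655822 ((481.2117919921875, -174.20458984375), (44.52752685546875, 30.636648178100586), 66.72340393066406)
((481.3441162109375, -174.14491271972656), (43.397403717041016, 29.863800048828125), 66.7522201538086)
0.05130427478772849 ((481.1784973144531, -174.21920776367188), (62.2248649597168, 48.55782699584961), 66.93487548828125)
((481.23004150390625, -174.22732543945312), (61.740474700927734, 48.173160552978516), 66.86658477783203)
```

View pics/w2c.png

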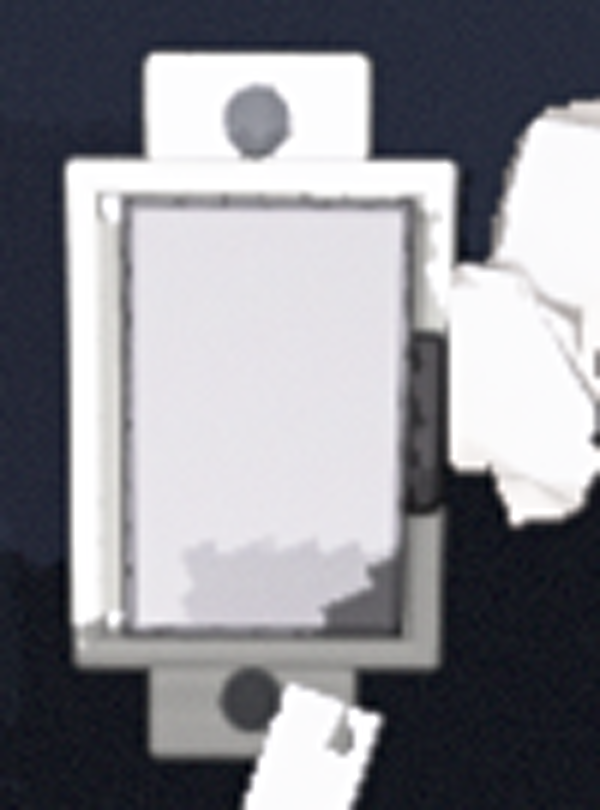

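The pack top is centred at (481.3, -174.2) mm with yaw -23.2°, its height and size match, and the black button is on the image right. The charger well is at about (569.8, 172.0) with yaw about -27.9°.

```bash
python3 -m handwheel '[[-1.8,-3.8,0,0],[-1.82,-3.74,0,-0.006],[0,0,-3,0],[0,0,-3,0],[0,0,-2,0],[0,0,0,0],[0,0,0,0]]'
python3 - <<'E'
from h import *
f=grab("wrist");save(f,"w3"); f=grab("side"); save(f,"s3",(210,180,390,355),4)
print(arm.get_state()["force"])
E
```

```text
t: 3.35
eef_pos: [0.4819, -0.1738, 0.2855]
ee_rot: [-3.141, -0.0, -1.974]
force: [0.5, 0.6, 0.6]
width: 0.0703
[-0.00533742  0.34139767 -0.93320276]
```

View pics/w3.png

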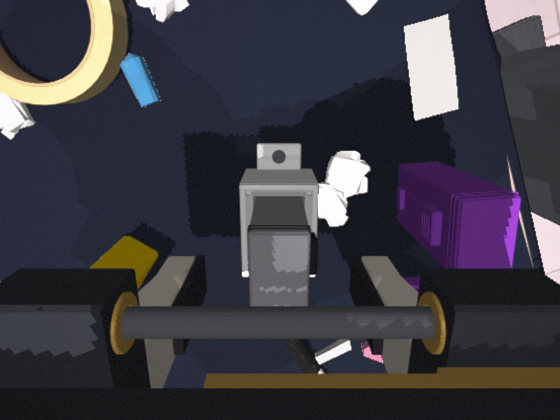

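View pics/s3.png

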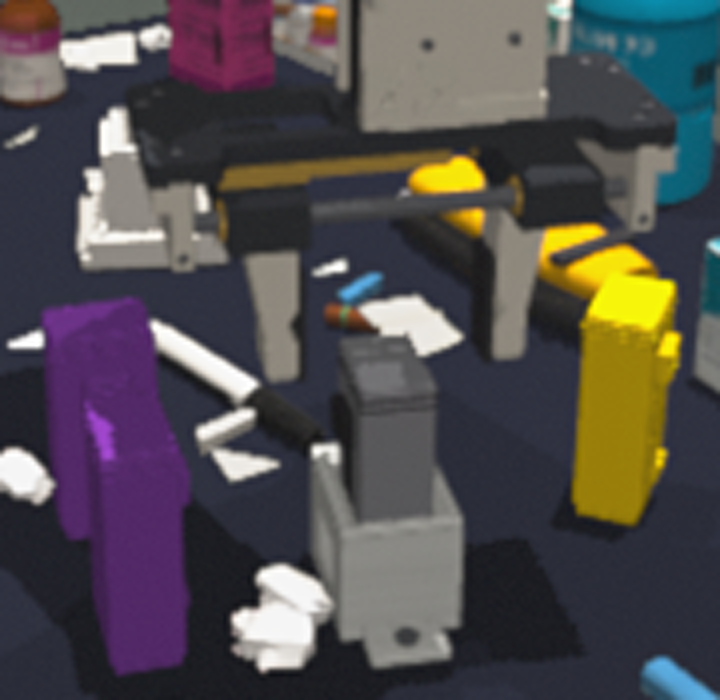

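The fingers straddle the grey pack, with the pack at columns 249–309 and the fingers at 205 and 350, so it is centred and clear all round. Descending.

```bash
python3 -m handwheel '[[0,0,-1.2,0],[0,0,-1.2,0],[0,0,-1.2,0],[0,0,0,0],[0,0,0,0],[0,0,0,0],[0,0,0,0]]'
```

```text
t: 4.15
eef_pos: [0.4814, -0.1747, 0.249]
ee_rot: [-3.141, 0.0, -1.976]
force: [0.7, 0.5, -0.6]
width: 0.0703
```

```bash
python3 -m handwheel '[[-0.02,0.05,0,0],[0,0,0,0],[0,0,0,0],[0,0,0,0],[0,0,0,0]]' 0.57 20;python3 -m handwheel '[[0,0,0,0],[0,0,0,0],[0,0,0,0],[0,0,0,0]]' 0.62 20;python3 -m handwheel '[[0,0,0,0],[0,0,0,0],[0,0,0,0],[0,0,0,0]]' 0.75 20
```

```text
t: 4.65
eef_pos: [0.481, -0.1741, 0.2487]
ee_rot: [3.142, -0.0, -1.976]
force: [-0.2, 0.4, 0.4]
width: 0.0394
t: 5.05
eef_pos: [0.4809, -0.1742, 0.2486]
ee_rot: [3.141, -0.0, -1.976]
force: [-0.7, 0.4, 0.2]
width: 0.0334
t: 5.45
eef_pos: [0.481, -0.1742, 0.2486]
ee_rot: [-3.142, 0.0, -1.976]
force: [-0.3, 0.2, -1.5]
width: 0.03
```

Width is 30 mm, so the button is fully in, with negligible side force. Pulling straight up slowly.

```bash
python3 -m handwheel '[[0,0,0.1,0],[0,0,0.2,0],[0,0,0.2,0],[0,0,0,0]]'; python3 -m handwheel '[[0,0,0.5,0],[0,0,0.7,0],[0,0,0.7,0]]';python3 -m handwheel '[[0,0,1,0],[0,0,1,0],[0,0,1,0],[0,0,1,0],[0,0,2,0],[0,0,2,0],[0,0,0,0],[0,0,0,0]]'
python3 - <<'E'
from h import *
f=grab("side"); save(f,"s4",(210,130,390,355),3);f=grab("scene"); save(f,"sc4",(255,150,405,345),4)
E
```

```text
t: 5.85
eef_pos: [0.4811, -0.1742, 0.254]
ee_rot: [-3.141, 0.0, -1.976]
force: [0.6, -0.5, -1.3]
width: 0.0298
t: 6.15
eef_pos: [0.4811, -0.1742, 0.2734]
ee_rot: [-3.141, 0.0, -1.976]
force: [0.4, 0.4, -1.7]
width: 0.0298
t: 6.95
eef_pos: [0.4808, -0.1741, 0.353]
ee_rot: [-3.141, 0.001, -1.976]
force: [0.1, 0.0, -1.6]
width: 0.0302
```

View pics/s4.png

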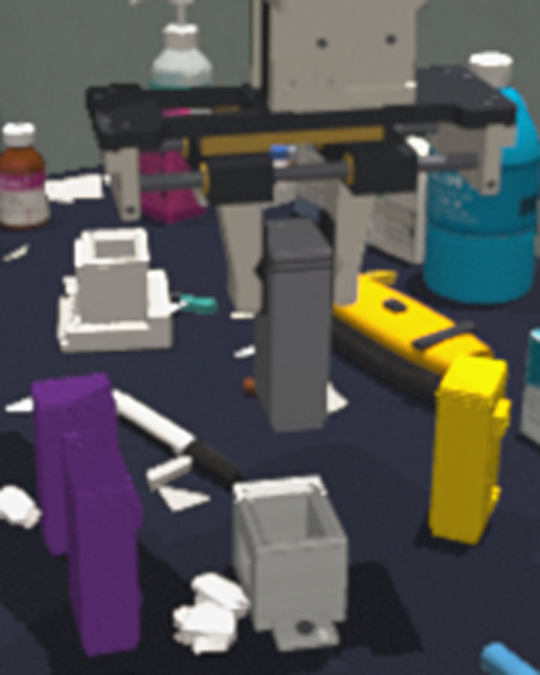

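View pics/sc4.png

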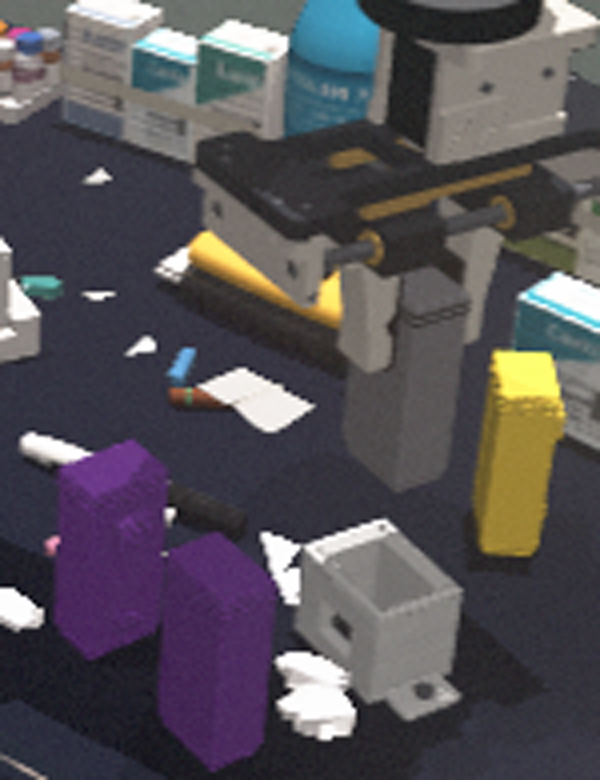

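The pack hangs upright and the cradle is empty and unmoved. Moving over the charger.

```bash
python3 -m handwheel '[[0.5,2,0.3,-0.01],[1,4,0,-0.01],[1,4,0,-0.01],[1,4,0,-0.01],[1,4,0,-0.01],[1,4,0,-0.01],[1,4,0,-0.01],[1,4,0,-0.012],[0.8,2.6,0,0],[0.57,2.02,0,0],[0,0,0,0],[0,0,0,0],[0,0,0,0]]'
python3 - <<'E'
from h import *
import pickle
F={}
for n in("wrist","side","scene"): F[n]=grab(n)
pickle.dump(F,open("F5.pkl","wb"))
save(F["wrist"],"w5");save(F["side"],"s5",(190,100,340,260),4);save(F["scene"],"sc5",(180,90,330,250),4)
print(arm.get_state()["eef_pos"],arm.get_state()["ee_rot"])
E
```

```text
t: 8.35
eef_pos: [0.5694, 0.1712, 0.3553]
ee_rot: [3.141, -0.001, -2.058]
force: [0.1, 0.2, -1.7]
width: 0.03
[0.56956619 0.17114045 0.35582094] [-3.14156511e+00  7.08879636e-05 -2.05881710e+00]
```

View pics/w5.png

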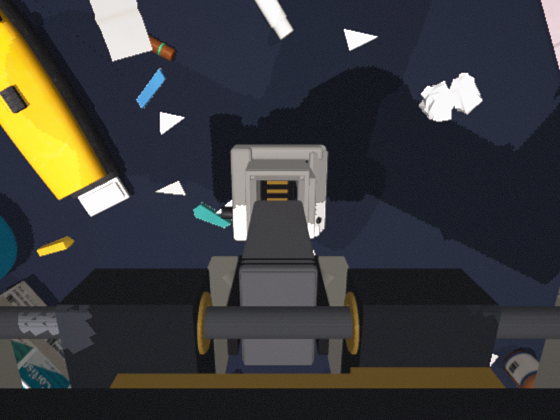

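View pics/s5.png

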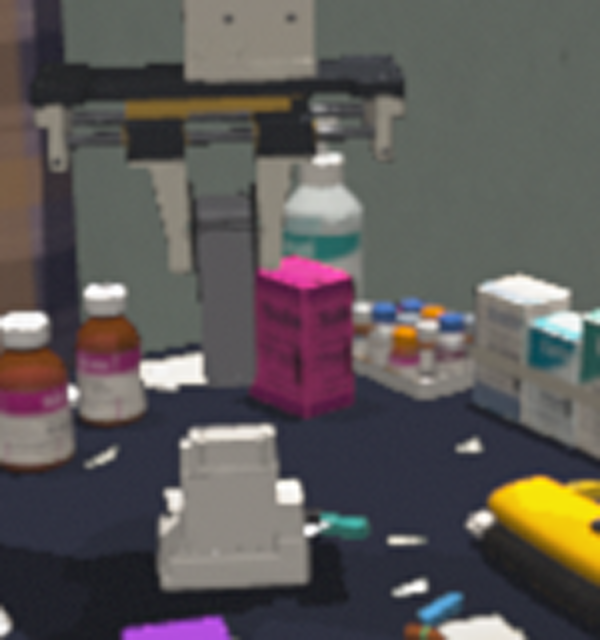

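View pics/sc5.png

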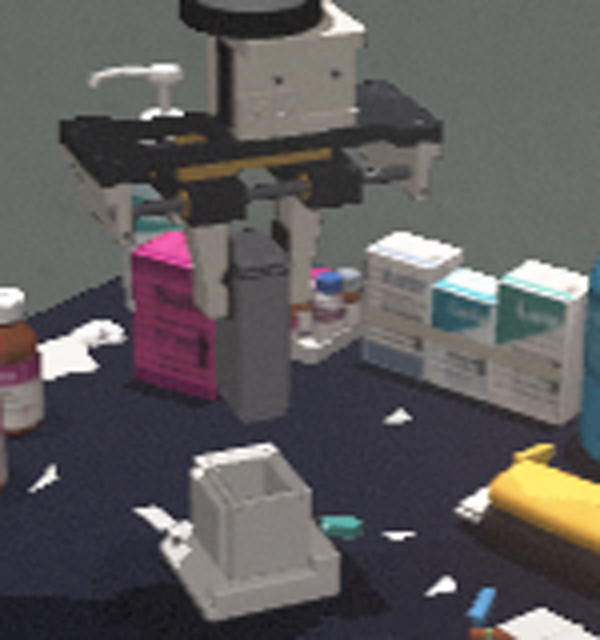

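Run:
```python
from h import *
import pickle
F=pickle.load(open("F5.pkl","rb"))
def box(cx,cy,yaw,hx,hy,z):
    c,s=np.cos(yaw),np.sin(yaw)
    return [(cx+c*a-s*b,cy+s*a+c*b,z) for a,b in((-hx,-hy),(hx,-hy),(hx,hy),(-hx,hy))]
for n,cr in(("side",(190,100,340,260)),("scene",(180,90,330,250)),("wrist",(200,120,360,280))):
    f=F[n]; im=f["image"][cr[1]:cr[3],cr[0]:cr[2],::-1]; im=cv2.resize(im,None,fx=5,fy=5,interpolation=cv2.INTER_CUBIC)
    y=-.488
    for b,col in((box(.5698,.1720,y,.0162,.0232,.066),(0,0,255)),(box(.5698,.1720,y,.0244,.031,.070),(0,255,255)),(box(.5698,.1711,y,.013,.020,.1147),(0,255,0)),(box(.5698,.1711,y,.015,.022,.2147),(0,255,0)),(box(.5698,.1711,y,.015,.022,.1197),(255,255,0))):
        q=np.array([(proj(f,p)-cr[:2]+.5)*5 for p in b]); cv2.polylines(im,[q.round().astype(int)],True,col,1)
    cv2.imwrite("pics/ov_%s.png"%n,im[:600] if n=='x' else cv2.resize(im,(600,600*im.shape[0]//im.shape[1]))[:600])
```

```text
(no output)
```

View pics/ov_side.png

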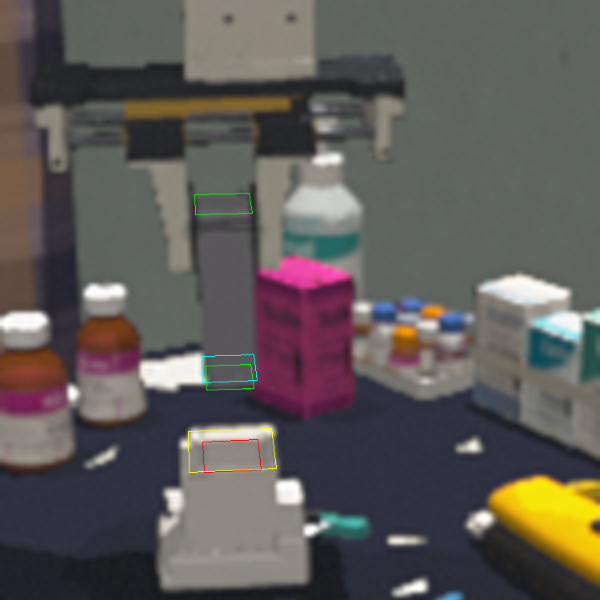

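View pics/ov_scene.png

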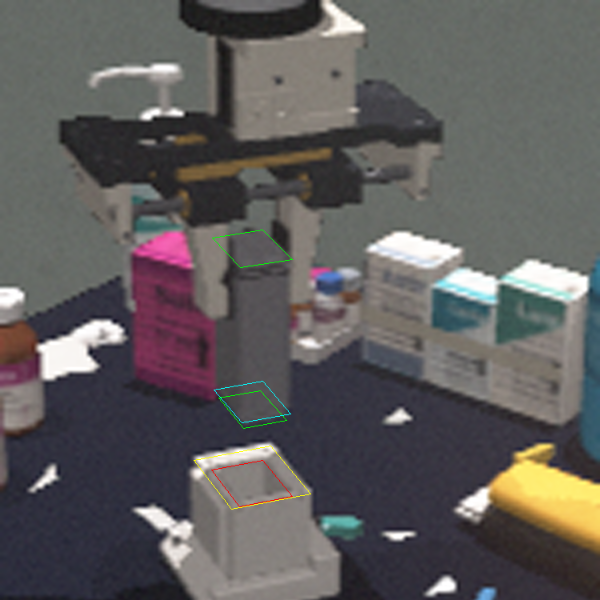

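View pics/ov_wrist.png

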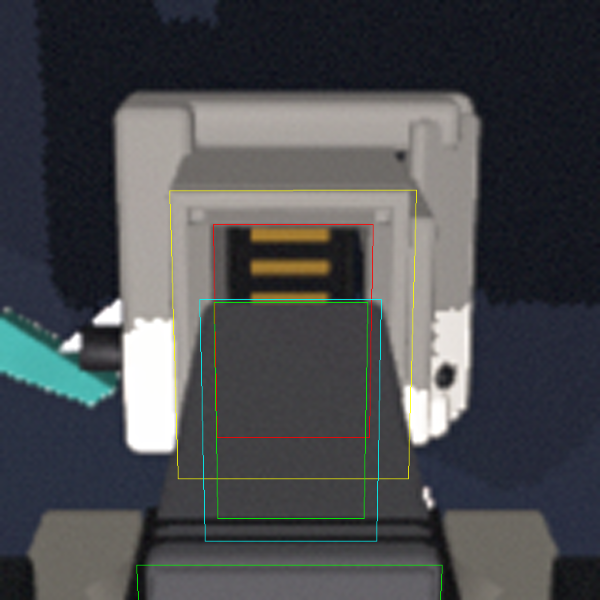

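The overlays match: pack columns are centred over the well within about 0.3 mm in the wrist view. I correct the +0.9 mm y lag and lower.

```bash
python3 -m handwheel '[[0,0.09,-1,0],[0,0,-1.5,0],[0,0,-1.5,0],[0,0,0,0],[0,0,0,0],[0,0,0,0]]'
```

```text
t: 9.1
eef_pos: [0.57, 0.173, 0.3164]
ee_rot: [-3.141, 0.001, -2.058]
force: [-0.3, -0.0, -1.5]
width: 0.0299
```

```bash
python3 -m handwheel '[[0,0,-0.2,0],[0,0,-0.2,0],[0,0,-0.2,0],[0,0,0,0],[0,0,0,0]]'
```

```text
t: 9.6
eef_pos: [0.5697, 0.1729, 0.3096]
ee_rot: [3.142, -0.0, -2.058]
force: [1.0, -0.2, -1.1]
width: 0.0296
```

```bash
python3 -m handwheel '[[0,-0.07,0,0],[0,0,-0.2,0],[0,0,-0.2,0],[0,0,0,0],[0,0,0,0]]';python3 -m handwheel '[[0,0,-0.2,0],[0,0,-0.2,0],[0,0,0,0],[0,0,0,0]]'
```

```text
t: 10.1
eef_pos: [0.5697, 0.1722, 0.3056]
ee_rot: [3.141, -0.0, -2.058]
force: [0.1, -0.1, -1.7]
width: 0.0302
t: 10.5
eef_pos: [0.5697, 0.1722, 0.3016]
ee_rot: [3.142, -0.0, -2.058]
force: [-0.4, 0.1, -1.2]
width: 0.0298
```

```bash
python3 -m handwheel '[[0,0,-0.2,0],[0,0,-0.2,0],[0,0,0,0],[0,0,0,0]]';python3 -m handwheel '[[0,0,-0.2,0],[0,0,-0.2,0],[0,0,-0.2,0],[0,0,0,0],[0,0,0,0]]'
```

```text
t: 10.9
eef_pos: [0.5697, 0.1722, 0.2976]
ee_rot: [3.141, -0.0, -2.058]
force: [0.5, 0.3, -1.5]
width: 0.0298
t: 11.4
eef_pos: [0.5697, 0.1722, 0.2916]
ee_rot: [3.142, -0.0, -2.058]
force: [-0.4, -0.3, -1.9]
width: 0.0299
```

Underside at about 51 mm, sliding freely. Continuing until the plate shows in the force.

```bash
python3 -m handwheel '[[0,0,-0.3,0],[0,0,-0.3,0],[0,0,-0.2,0],[0,0,0,0],[0,0,0,0]]';python3 -m handwheel '[[0,0,-0.2,0],[0,0,-0.2,0],[0,0,0,0],[0,0,0,0]]';python3 -m handwheel '[[0,0,-0.2,0],[0,0,-0.2,0],[0,0,0,0],[0,0,0,0]]'
```

```text
t: 11.9
eef_pos: [0.5697, 0.1722, 0.2836]
ee_rot: [3.142, -0.0, -2.058]
force: [0.1, 1.0, -1.4]
width: 0.0299
t: 12.3
eef_pos: [0.5697, 0.1722, 0.2796]
ee_rot: [3.142, -0.0, -2.058]
force: [-0.1, -0.2, -2.1]
width: 0.0299
t: 12.7
eef_pos: [0.5697, 0.1722, 0.2756]
ee_rot: [3.141, -0.0, -2.058]
force: [-0.1, 0.7, -2.5]
width: 0.03
```

```bash
python3 -m handwheel '[[0,0,-0.2,0],[0,0,0,0],[0,0,0,0]]';python3 -m handwheel '[[0,0,-0.2,0],[0,0,0,0],[0,0,0,0]]';python3 -m handwheel '[[0,0,-0.2,0],[0,0,0,0],[0,0,0,0]]'
```

```text
t: 13.0
eef_pos: [0.5697, 0.1722, 0.2736]
ee_rot: [3.142, -0.0, -2.058]
force: [0.3, -0.0, -2.0]
width: 0.0299
t: 13.3
eef_pos: [0.5697, 0.1722, 0.2716]
ee_rot: [3.142, -0.0, -2.058]
force: [-0.8, -0.9, -1.8]
width: 0.0297
t: 13.6
eef_pos: [0.5697, 0.1722, 0.2696]
ee_rot: [3.142, -0.0, -2.058]
force: [-0.7, 1.0, -1.4]
width: 0.03
```

```bash
python3 -m handwheel '[[0,0,-0.2,0],[0,0,0,0],[0,0,0,0]]';python3 -m handwheel '[[0,0,-0.2,0],[0,0,0,0],[0,0,0,0]]';python3 -m handwheel '[[0,0,-0.15,0],[0,0,0,0],[0,0,0,0]]'
```

```text
t: 13.9
eef_pos: [0.5697, 0.1722, 0.2676]
ee_rot: [3.142, -0.0, -2.058]
force: [-0.3, -0.1, -3.1]
width: 0.0298
t: 14.2
eef_pos: [0.5698, 0.1723, 0.2659]
ee_rot: [-3.141, 0.0, -2.058]
force: [-0.4, 0.1, 0.8]
width: 0.0303
t: 14.5
eef_pos: [0.5698, 0.1723, 0.2643]
ee_rot: [-3.141, 0.0, -2.058]
force: [0.6, 0.3, 1.7]
width: 0.0296
```

The plate met the pack at underside about 26 mm (seat expected near 13 mm). Releasing, then pressing the top with closed fingertips.

```bash
python3 -m handwheel '[[0,0,0,0],[0,0,0,0],[0,0,0,0]]' 0.56;python3 -m handwheel '[[0,0,0,0],[0,0,0,0],[0,0,0,0]]' 0.25; python3 -m handwheel '[[0,0,1,0],[0,0,2,0],[0,0,2,0],[0,0,1,0],[0,0,0,0],[0,0,0,0]]'
python3 - <<'E'
from h import *
f=grab("side"); save(f,"s6",(190,100,340,260),4);f=grab("scene"); save(f,"sc6",(180,90,330,250),4); f=grab("wrist");save(f,"w6")
P=pts(f);p=P[230:400,210:340].reshape(-1,3);q=p[(p[:,2]>.1)&(p[:,2]<.14)];print(len(q),np.percentile(q[:,2],[5,50,95]) if len(q) else 0)
E
```

```text
t: 14.8
eef_pos: [0.5696, 0.1722, 0.264]
ee_rot: [3.141, -0.0, -2.058]
force: [0.9, -0.0, 0.1]
width: 0.0381
t: 15.1
eef_pos: [0.5697, 0.1722, 0.2641]
ee_rot: [3.142, -0.0, -2.058]
force: [-0.0, 0.7, -0.9]
width: 0.0575
t: 15.7
eef_pos: [0.5694, 0.1721, 0.3239]
ee_rot: [3.141, 0.0, -2.058]
force: [0.1, 0.4, 0.8]
width: 0.0658
3466 [0.11831363 0.12315497 0.1242176 ]
```

View pics/s6.png

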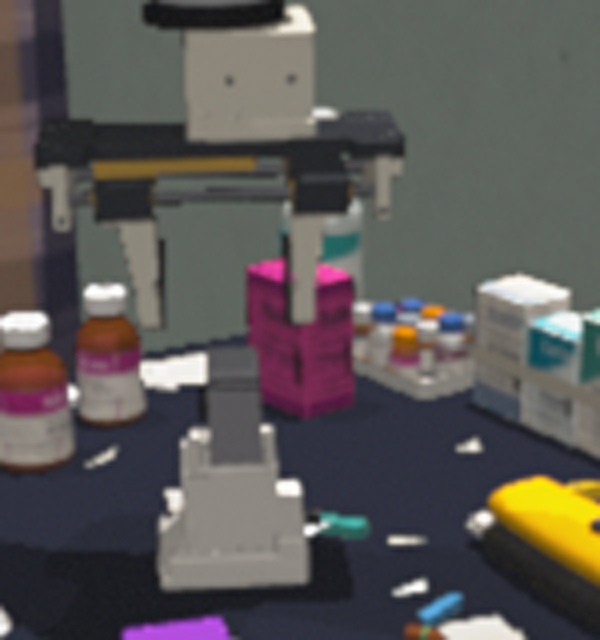

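View pics/sc6.png

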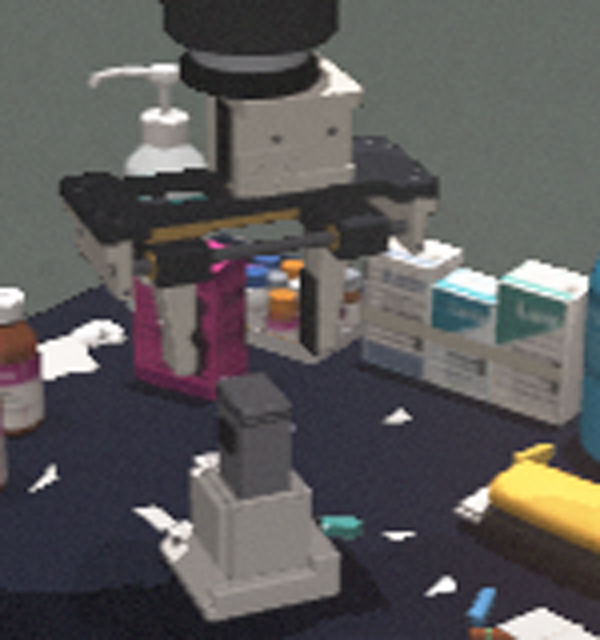

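View pics/w6.png

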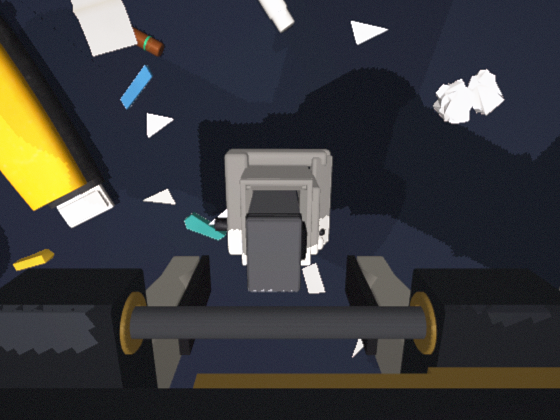

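The pack stands in the well with its top at about 124 mm, the button out and toward the charger's front (side crop dark strip at x≈207). Closing the fingers and pressing in small steps.

```bash
python3 -m handwheel '[[0,0,0,0],[0,0,0,0],[0,0,0,0],[0,0,0,0],[0,0,0,0],[0,0,0,0],[0,0,0,0]]' 1 20; python3 -m handwheel '[[0,0,-1,0],[0,0,-0.7,0],[0,0,0,0],[0,0,0,0]]'
```

```text
t: 16.55
eef_pos: [0.5697, 0.1722, 0.3242]
ee_rot: [-3.142, 0.0, -2.058]
force: [0.3, 0.3, -0.1]
width: 0.0151
t: 16.95
eef_pos: [0.5696, 0.1722, 0.3066]
ee_rot: [3.141, -0.001, -2.058]
force: [0.2, -0.3, 0.3]
width: 0.0004
```

```bash
python3 -m handwheel '[[0,0,-0.2,0],[0,0,-0.2,0],[0,0,0,0]]'; python3 -m handwheel '[[0,0,-0.2,0],[0,0,0,0],[0,0,0,0]]'; python3 -m handwheel '[[0,0,-0.2,0],[0,0,0,0],[0,0,0,0]]'
```

```text
t: 17.25
eef_pos: [0.5696, 0.1722, 0.3029]
ee_rot: [3.141, -0.0, -2.058]
force: [-0.2, -0.6, -0.6]
width: 0.0001
t: 17.55
eef_pos: [0.5698, 0.1723, 0.3014]
ee_rot: [-3.141, 0.0, -2.058]
force: [-0.4, 0.7, 2.0]
width: 0.0008
t: 17.85
eef_pos: [0.5698, 0.1723, 0.2996]
ee_rot: [-3.141, 0.001, -2.058]
force: [-0.3, -0.5, 4.4]
width: 0.0005
```

```bash
python3 -m handwheel '[[0,0,-0.15,0],[0,0,-0.15,0],[0,0,0,0]]'; python3 -m handwheel '[[0,0,-0.15,0],[0,0,-0.1,0],[0,0,0,0]]'; python3 -m handwheel '[[0,0,-0.1,0],[0,0,0,0],[0,0,0,0]]'
```

```text
t: 18.15
eef_pos: [0.5698, 0.1724, 0.2966]
ee_rot: [-3.141, 0.001, -2.058]
force: [-0.7, -0.0, 5.1]
width: 0.0003
t: 18.45
eef_pos: [0.5698, 0.1724, 0.2943]
ee_rot: [-3.141, 0.001, -2.058]
force: [-2.6, 0.8, 6.9]
width: 0.0002
t: 18.75
eef_pos: [0.5698, 0.1724, 0.2934]
ee_rot: [-3.141, 0.001, -2.057]
force: [-2.7, 1.3, 6.5]
width: 0.0003
```

```bash
python3 -m handwheel '[[0,0,-0.1,0],[0,0,0,0],[0,0,0,0]]'; python3 -m handwheel '[[0,0,-0.1,0],[0,0,0,0],[0,0,0,0]]'; python3 -m handwheel '[[0,0,-0.1,0],[0,0,0,0],[0,0,0,0]]'
```

```text
t: 19.05
eef_pos: [0.5698, 0.1724, 0.2925]
ee_rot: [-3.141, 0.001, -2.058]
force: [-2.7, -0.2, 8.3]
width: 0.0006
t: 19.35
eef_pos: [0.5698, 0.1724, 0.2915]
ee_rot: [-3.141, 0.001, -2.057]
force: [-1.4, 0.5, 8.3]
width: 0.0005
t: 19.65
eef_pos: [0.5698, 0.1723, 0.2902]
ee_rot: [-3.141, 0.001, -2.058]
force: [-1.6, 0.3, 7.0]
width: 0.0006
```

```bash
python3 -m handwheel '[[0,0,-0.1,0],[0,0,0,0],[0,0,0,0]]'; python3 -m handwheel '[[0,0,-0.07,0],[0,0,0,0],[0,0,0,0]]'
```

```text
t: 19.95
eef_pos: [0.5698, 0.1723, 0.2894]
ee_rot: [-3.141, 0.001, -2.058]
force: [-2.3, -0.4, 8.5]
width: 0.0005
t: 20.25
eef_pos: [0.5698, 0.1724, 0.2892]
ee_rot: [-3.141, 0.001, -2.057]
force: [-3.5, 0.6, 11.4]
width: 0.0006
```

```bash
python3 -m handwheel '[[0,0,-0.06,0],[0,0,0,0],[0,0,0,0]]';python3 -m handwheel '[[0,0,0.15,0],[0,0,0,0],[0,0,0,0]]';python3 -m handwheel '[[0,0,0.15,0],[0,0,0,0],[0,0,0,0]]';python3 -m handwheel '[[0,0,0.15,0],[0,0,0,0],[0,0,0,0]]'
```

```text
t: 20.55
eef_pos: [0.5698, 0.1724, 0.289]
ee_rot: [-3.141, 0.001, -2.057]
force: [-5.6, 0.4, 13.7]
width: 0.0005
t: 20.85
eef_pos: [0.5698, 0.1724, 0.2896]
ee_rot: [-3.141, 0.001, -2.058]
force: [-2.2, 0.8, 7.3]
width: 0.0004
t: 21.15
eef_pos: [0.5698, 0.1723, 0.291]
ee_rot: [-3.141, 0.001, -2.058]
force: [-2.0, 0.4, 6.1]
width: 0.0009
t: 21.45
eef_pos: [0.5695, 0.1721, 0.2914]
ee_rot: [3.141, -0.001, -2.058]
force: [-0.1, 0.4, -0.1]
width: 0.0007
```

The force dropped from 6 N to 0 within half a millimetre at top height of about 113 mm, the predicted catch height. Lifting off to verify.

```bash
python3 -m handwheel '[[0,0,0.5,0],[0,0,2,0],[0,0,3,0],[0,0,2.5,0],[0,0,0,0],[0,0,0,0],[0,0,0,0]]'
python3 - <<'E'
from h import *
f=grab("wrist");save(f,"w7");s=grab("side"); save(s,"s7",(190,100,340,260),4)
for f,b in((f,(200,150,350,310)),(s,(235,170,270,230))):
    P=pts(f);p=P[b[1]:b[3],b[0]:b[2]].reshape(-1,3);q=p[(p[:,2]>.1)&(p[:,2]<.14)];print(len(q),np.percentile(q[:,2],[5,50,95]),cv2.minAreaRect((q[:,:2]*1000).astype(np.float32)))
E
```

```text
t: 22.15
eef_pos: [0.5693, 0.1721, 0.371]
ee_rot: [3.141, -0.001, -2.058]
force: [-0.3, -0.1, -0.0]
width: 0.0007
2658 [0.10768281 0.11225711 0.11345893] ((571.2890014648438, 171.26536560058594), (44.68498229980469, 30.631502151489258), 61.62846374511719)
150 [0.10193304 0.11127058 0.1132084 ] ((570.6082763671875, 169.83592224121094), (44.38886260986328, 29.453792572021484), 60.55879211425781)
```

View pics/w7.png

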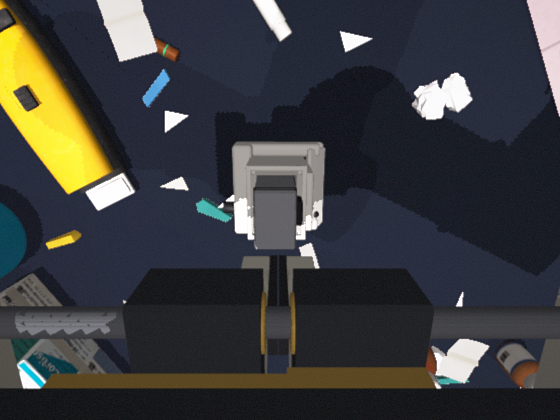

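View pics/s7.png

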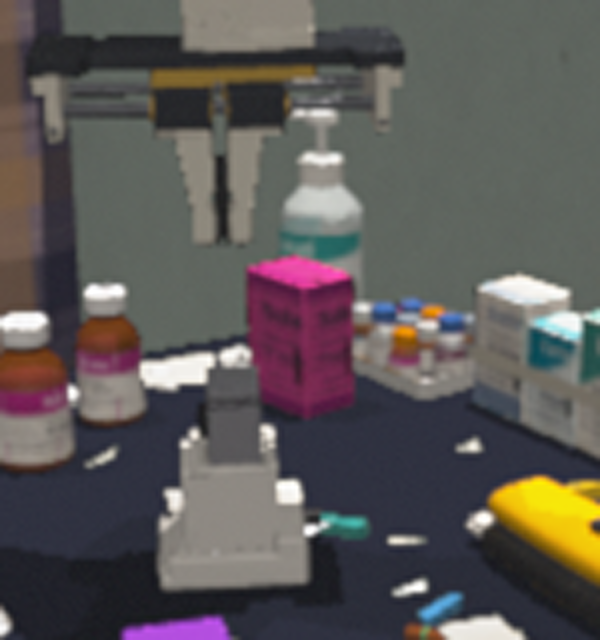

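Run:
```python
from h import *
f=grab("wrist");save(f,"w7c",(225,130,335,260),6)
P=pts(f); g=f["image"].max(2)
# protrusion of button (top edge, z=.095) and pack front edge (z=.113) measured in pack frame
c,s=np.cos(-.487),np.sin(-.487)
p=P[180:255,285:320]; d=p-np.array([.5698,.172,0]); X=c*d[...,0]+s*d[...,1];Y=-s*d[...,0]+c*d[...,1]
m=(p[...,2]>.085)&(p[...,2]<.099)&(abs(Y)<.009); print(m.sum(),np.percentile(X[m]*1000,[1,5,50]))
t=p[...,2]>.105; print("front edge",np.percentile(X[t]*1000,[1,3]))
print(arm.get_state()["t"])
```

```text
139 [-19.02610855 -18.80120121 -16.60925905]
front edge [-13.50119022 -13.28869627]
22.3
```

View pics/w7c.png

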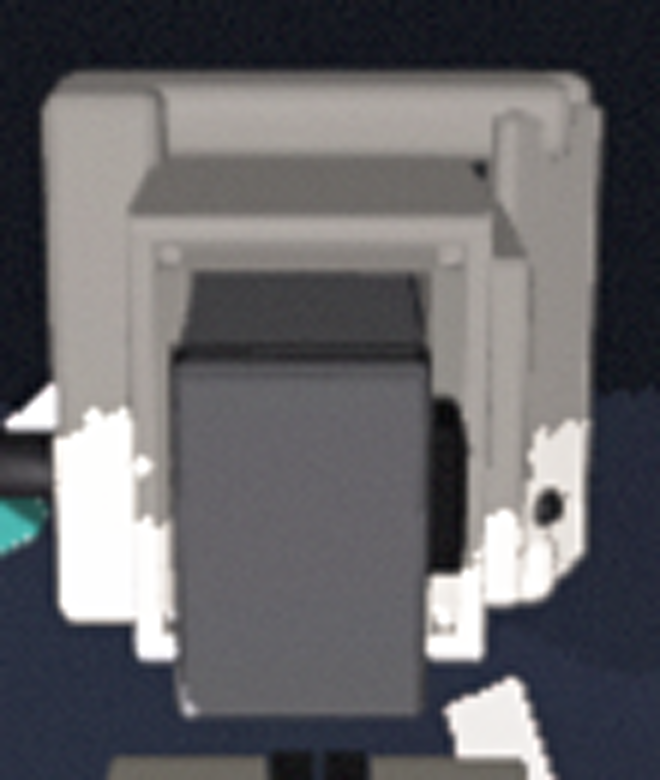

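The button stands 5.5 mm proud (-13.5 to -19.0 mm), so the clip is fully out. One last check a second later, then hand in.

```bash
python3 -m handwheel '[[0,0,3,0],[0,0,2,0],[0,0,0,0],[0,0,0,0],[0,0,0,0],[0,0,0,0],[0,0,0,0],[0,0,0,0],[0,0,0,0],[0,0,0,0]]'
python3 - <<'E'
from h import *
s=grab("side"); P=pts(s);p=P[170:230,235:270].reshape(-1,3);q=p[(p[:,2]>.1)&(p[:,2]<.14)];print(np.percentile(q[:,2],[50,95]))
f=grab("scene");save(f,"sc8")
E
```

```text
t: 23.3
eef_pos: [0.5697, 0.1722, 0.4218]
ee_rot: [3.142, -0.0, -2.058]
force: [-0.5, 1.1, -0.7]
width: 0.0005
[0.1111926  0.11298306]
```

View pics/sc8.png

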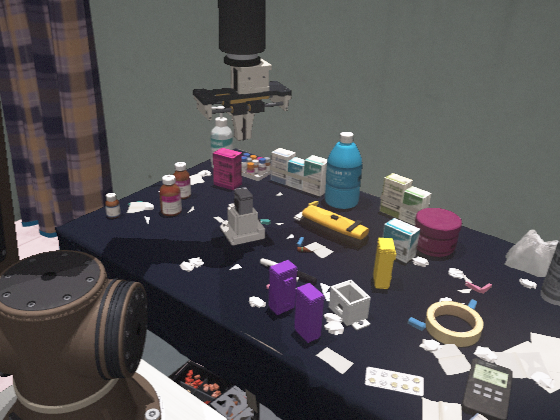

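The pack stands in the charger at (241,212), the cradle is empty at (350,302), and the other things look unmoved.

```bash
python3 -c "
from station import arm
arm.job_done()"
```

```text
the job is handed in; nothing more can be done
```

The pack is out of the cradle and caught in the charger, and I handed the job in at about 23 s of the 72 s allowed.

- **Removal:** I squeezed the button fully in (finger opening 30 mm) and pulled the pack straight up. Cradle force readings stayed within about 2 N, mostly the pack's weight.
- **Insertion:** I lowered the pack into the charger, button to the charger's front, until it met the contact plate at about 26 mm. I then let go and pressed the top with closed fingertips, up to about 14 N. That reached the stiff stop, so the pack had gone past the catch.
- **Last checks:** The pack rose back to a top height of about 113 mm, where the catch was expected, and was still there a second later with nothing touching it. The button stands out its full 5.5 mm. The cradle, marker, clipper and look-alikes appear unmoved by eye.
- **Disagreements:** No check failed. The force showed no clear single jump when the clip snapped, so I judge the catch from the stop stiffness, the rebound height and the button standing out. I did not pull-test it.

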